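# Throw the feed lever into its marked notch

### The job

Lift the loose cover off the feed gearbox by its knob and set it down flat, knob up, on the bench without dropping it. Then raise the feed lever out of the wide neutral gap, swing it round to the side marked by the pointed stud (not the flat rivet), and let it drop fully home into the narrow notch there: feel for the notch, do not force the lever. Leave the other things on the bench where they are.

Things in the scene. Friction and masses are not known exactly. Their poses are not given: they have to be found in the camera images.
- case: Grey feed gearbox fixed to the bench, 270 (x) x 280 (y) x 60 mm high; origin at the centre of its underside, +x to its rear. On the deck (z = 60) low walls, 5 mm thick and 20 mm tall, stand at y = -100 and +100 (x = 10 to 130) and at x = 127. The front is open: a bare apron. The lever's spindle stands at x = +90, y = 0.
- gap (a point): Point on the deck, fixed to the case at x = -20, y = 0, below the NOMINAL middle of the neutral gap of the steel quadrant: a toothed arc, radius 110 mm about the spindle, 12 mm thick, teeth 14 mm above the deck. The neutral gap is 41 mm wide; on either side, nominally 0.64 rad round from it, is one narrow notch, 14 mm wide (8 mm deep) for the 11 mm lever bar. See rivet.
- spindle: Lever's upright spindle, on the deck at case x = +90, y = 0; origin at deck height on its axis. It turns with the lever about z: its -x axis points along the lever towards the grip (same yaw as the case = lever straight to the front, in neutral). The lever turns +-0.80 rad.
- lever_tip (a point): Top centre of the lever's upright black round grip (22 mm diameter, 40 mm tall, 165 mm from the spindle). The grip stands on the front end of a flat steel bar 11 mm wide, 10 mm thick. With the lever down this point is 56 mm above the deck (116 mm above the bench).
- lever (a joint): Tilt of the lever about its hinge at the spindle, rad: 0 = fully down (in the neutral gap or home in a notch), about 0.073 = bar resting on top of the quadrant's teeth (grip 12 mm higher), 0.18 = upper stop. A spring pushes it down with about 3 N at the grip. To pass over the teeth raise the grip by 15 mm or more.
- stud: Pointed steel cone, 16 mm diameter, 20 mm tall, fixed on the apron in front of the notch to use; origin at its base centre on the deck, 200 mm from the spindle, 0.64 rad to one side or the other of the case's front line (case x = -70, y = +119 or -119 mm).
- rivet: Flat round steel rivet head, 16 mm diameter, 3 mm tall, in front of the other notch (not to be used); origin at its base centre. Stud and rivet mark the notches only roughly: the quadrant is clamped by hand and sits, as a whole, up to 0.10 rad round either way from nominal (17 mm at the lever grip). This is not measured: the notch must be felt or seen.
- lid: Loose aluminium cover, plate 162 (x) x 215 (y) x 4 mm on 8 mm ribs, about 0.4 kg, at first lying on the case's three walls over the quadrant (its centre at case x = +49, y = 0, origin 72 mm above the bench). Origin: underside of the ribs below the centre. With it on, the lever cannot rise. Its black round knob is in the middle, 28 mm diameter from 20 to 44 mm above the origin.
- lid_knob (a point): Top centre of the cover's knob, 44 mm above the cover's origin.
- wrench: Bystander: steel open-ended wrench 200 mm long lying on the bench; leave alone.
- bracket: Bystander: dark steel angle bracket, 70 x 50 mm, 55 mm tall; leave alone.
- roller: Bystander: dark steel roller standing on end, 36 mm diameter, 50 mm tall; leave alone.

How it is judged:
On the way, in this order (a step that is already met when the one before it is completed fails the run):
1. the cover lies flat on the bench, knob up, and is let go (height (world z) of lid between -0.006 and 0.006 m and angle between lid's own z axis and vertical below 0.05 rad and linear speed of lid below 0.03 m/s and contact force between the fingers and lid below 0.1 N), for 0.2 s.
2. the lever is home in the notch by the pointed stud (value of joint lever below 0.02 rad and horizontal distance between lever_tip and stud below 0.055 m), for 0.2 s.
At the end, for the whole second after the job is handed in: The lever is down in the narrow notch on the pointed stud's side (tilt under 0.02 rad, its tip within 55 mm of the stud seen from above), and the cover lies flat and at rest on the bench, knob up (its underside within 6 mm of the bench, tilt under 0.05 rad) (all of step 2 and height (world z) of lid between -0.006 and 0.006 m and angle between lid's own z axis and vertical below 0.05 rad and linear speed of lid below 0.03 m/s); the robot touches nothing.
It fails at once if the cover is let go in the air (over 30 mm up and away from the case's walls) (height (world z) of lid above 0.03 m and distance of lid from where it was at the start of the episode above 0.08 m and contact force between the fingers and lid below 0.05 N).
It fails at once if the lever is forced against the quadrant with more than 45 N (contact force between spindle and case above 45 N).
It fails at once if a bystander is moved by more than 20 mm (distance of any of wrench, bracket, roller from where it was at the start of the episode above 0.02 m).
It also fails if it takes over 72 s, if anything falls off the work surface, if the arm or the gripper's body presses on something with over 40 N, if the wrist force passes 120 N, or if a joint passes its speed limit or range.

### The arm

A 6-joint arm with a two-finger parallel gripper is mounted at the origin on the work surface. World frame = base frame: x ahead of the robot, y to its left, z up, the work surface at z = 0. Lengths are in m, angles in rad, forces in N, time in s.
With the tool pointing down it reaches from about 0.25 to 0.775 m from the base axis. Payload 4 kg.
Tool frame: the origin (TCP) lies midway between the tips of the shut fingers; the grasp point (between the pads) lies 19 mm behind it; z points along the fingers, y is the line along which they close (so a half turn about z gives the same grasp; the last joint's range is limited). The gripper opens to 94 mm and grips with 3 to 60 N. Pads are 16 mm wide; open, the fingers measure 119 mm over their backs; the gripper's body (75 mm by 177 mm) begins 78 mm behind the grasp point.
Start: joints at [1.21, 0.087, 1.371, -0, 1.684, -0.103], TCP at [0.14, 0.532, 0.206] pointing down, gripper open.
Joint ranges: [-3.1, 3.1], [-0.76, 2.03], [0.27, 2.55], [-1.08, 4.22], [0.17, 2.65], [-2.57, 2.57]. Speed limits (rad/s): [2.79, 2.79, 3.14, 3.14, 3.14, 3.14].

### API

Orientations are given as a rotation vector (axis times angle).
In Python, from station import sense, cams, job gives the robot as it stands.
- The arm moves only by the tool play_rows, never from a script. Its argument "plan" is one flat list of numbers, 7 for each row, row after row: the shift along the tool's x, y, z in units of 50 mm (1.0 is 50 mm), then the turn, a rotation vector about the tool's x, y, z in units of 5 degrees (1.0 is 5 degrees), then the opening, from 0 (shut) to 1 (fully open). A call has exactly 5 rows; each row is the pose to reach, as a shift and turn from the pose commanded when the call began, along the tool's axes at that moment; what a row does not reach only later rows make up. A row lasts 1/10 s, in which the tool goes at most 50 mm and 8.59 degrees, less where a joint would pass 70% of its speed; a pose out of reach is approached as far as the arm can. A call with a gripper value outside its range is refused whole. The fingers move at their own pace and stop on an object; "squeeze" is the grip in N (left out, the last holds). Time passes only in rows, so rows that repeat a pose let the fingers close, or fill a call up. It gives the time, the measured TCP pose, the force, the opening and the grip force at its end, in the units of the state.
- sense(): the state, without advancing time (a new reading comes with each control period).
- cams.capture(name): name is "side" or "top"; returns the picture (480x640x3 uint8, red, green, blue); there is no depth.
- cams.camera_model(name): a dict with "camera_matrix" (3x3 intrinsics, pixels), "k1" (the pictures are not rectified: a ray, as slopes to the right and down, at radius r is drawn at 1 + k1 r^2 times it, then the intrinsics apply), "cam_to_world" (4x4, takes a point from camera to world coordinates). Camera axes: x right, y down, z forward; pixel columns grow to the right and rows downward; lengths in m; the calibration is good to about 2 mm. A picture is of the moment at which its call begins. camera_model takes no time and is no camera call.
- job.sign_off(): hands the job in; it is judged then, once.
The state is a dict: "clock": time; "joints": joint angles; "qd": joint speeds; "joint_efforts": joint torques, N m; "tcp_pos": TCP position; "ee_rot": TCP orientation; "contact_force": force on the tool from outside, world axes, zero at the start; "wrist_torque": the same for the moment, N m; "grip_width": opening from 0.0 (shut) to 1.0 (fully open); "grasp_force": force on a finger pad.
Only numpy, scipy, OpenCV 4.12 (cv2) and the standard library are available. Lean on these libraries where they do the work, as an engineer would, in place of code of your own. Each camera call takes 0.05 s, during which the arm holds its last target. There are 200 camera calls.

## Working session

There is one attempt and no reset: what is moved stays moved. The work goes in short steps, Python scripts to look and compute and a tool call to move; the robot and the scene stay as the last step left them, time stands still between calls to the robot, and variables do not carry over. Pictures are saved under pics/ and viewed, at most 10 in all, crops included, and the job is handed in when it is done.

Besides the shell and the picture viewer there is one more tool, called by a JSON object that holds its "method" and its "body", one argument or row to a line. play_rows: Moves the arm, as the interface text tells. Its arguments: {"type":"object","properties":{"plan":{"type":"array"},"squeeze":{"type":"number"}},"required":["plan"]}

```bash
mkdir -p pics; python3 - <<'E'
from station import sense,cams,job
import cv2,numpy as np
s=sense();print({k:np.round(v,3).tolist() for k,v in s.items()})
for n in("top","side"):
    cv2.imwrite(f"pics/{n}1.png",cams.capture(n)[:,:,::-1]);m=cams.camera_model(n);print(n,{k:np.round(v,4).tolist() for k,v in m.items()})
E
```

```text
{'clock': 0.0, 'joints': [1.21, 0.088, 1.372, -0.0, 1.684, -0.103], 'qd': [-0.001, 0.001, -0.001, 0.001, 0.002, -0.001], 'joint_efforts': [0.0, -34.017, -30.243, 0.072, 0.033, -0.0], 'tcp_pos': [0.14, 0.531, 0.204], 'ee_rot': [-0.404, -3.115, 0.003], 'contact_force': [0.042, 0.38, -0.17], 'wrist_torque': [0.02, -0.009, 0.027], 'grasp_force': 0.0, 'grip_width': 1.0}
top {'camera_matrix': [[520.3312, 0.0, 310.8742], [0.0, 520.3312, 241.6108], [0.0, 0.0, 1.0]], 'k1': -0.0416, 'cam_to_world': [[-0.0115, -0.9937, 0.1111, 0.4466], [-0.9998, 0.0096, -0.0177, 0.0023], [0.0165, -0.1112, -0.9937, 1.4559], [0.0, 0.0, 0.0, 1.0]]}
side {'camera_matrix': [[516.5428, 0.0, 321.1947], [0.0, 516.5428, 239.9796], [0.0, 0.0, 1.0]], 'k1': -0.0985, 'cam_to_world': [[0.9946, -0.068, 0.078, 0.5303], [-0.1028, -0.564, 0.8194, -1.0937], [-0.0117, -0.823, -0.5679, 0.8326], [0.0, 0.0, 0.0, 1.0]]}
```

View pics/top1.png

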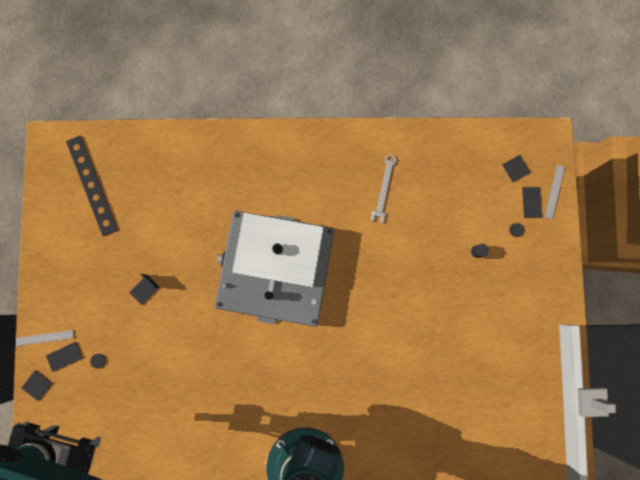

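View pics/side1.png

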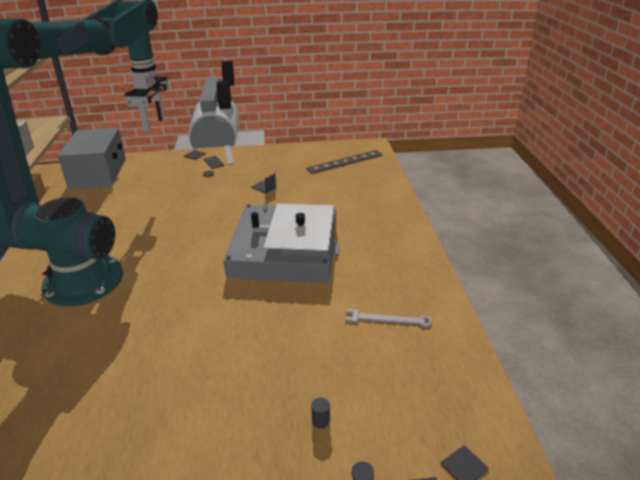

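The top view shows the lid knob at about (277,248), the grip at about (269,295), the front marks at about (226,286) and (314,301), the wrench at (385,190), the roller at (480,251) and the bracket at (145,290). I'll enlarge this area.

```bash
cat > h.py <<'E'
import numpy as np,cv2
from scipy.spatial.transform import Rotation as R
from station import sense,cams,job
def ray(n,u,v):
    m=cams.camera_model(n);K=np.array(m["camera_matrix"]);k=m["k1"];T=np.array(m["cam_to_world"])
    p=cv2.undistortPoints(np.array([[[u,v]]],float),K,np.array([k,0,0,0,0.]))[0,0]
    return T[:3,3],T[:3,:3]@np.array([p[0],p[1],1])
def px(n,u,v,z):
    o,d=ray(n,u,v);return o+d*(z-o[2])/d[2]
def proj(n,P):
    m=cams.camera_model(n);T=np.linalg.inv(np.array(m["cam_to_world"]))
    return cv2.projectPoints(np.array(P,float).reshape(-1,3),cv2.Rodrigues(T[:3,:3])[0],T[:3,3],np.array(m["camera_matrix"]),np.array([m["k1"],0,0,0,0.]))[0].reshape(-1,2)
E
python3 - <<'E'
import cv2,numpy as np
a=cv2.imread("pics/top1.png")[205:335,205:345];b=cv2.imread("pics/side1.png")[195:290,215:350]
a=cv2.resize(a,None,fx=4,fy=4,interpolation=cv2.INTER_CUBIC);b=cv2.resize(b,None,fx=4,fy=4,interpolation=cv2.INTER_CUBIC)
cv2.imwrite("pics/ca.png",a);cv2.imwrite("pics/cb.png",b)
E
```

```text
(no output)
```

View pics/ca.png

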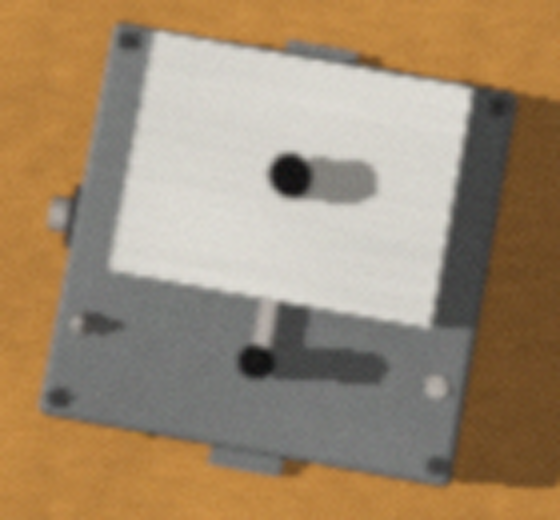

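View pics/cb.png

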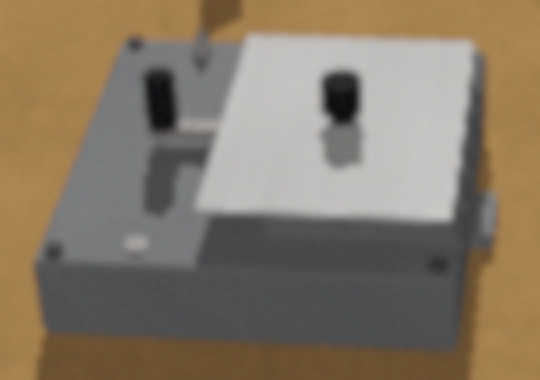

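The pointed stud (cone with a shadow) is on the image-left side (+y), at crop (77,323). The rivet is the flat disc on the right at crop (436,386). Next I fit the case pose.

```bash
python3 - <<'E'
from h import *
from scipy.optimize import least_squares
top=lambda x,y:(x/4+205,y/4+205)
sd=lambda x,y:(x/4+215,y/4+195)
C=[(.135,.14,.06),(-.135,-.14,.06),(-.135,.14,.06),(.135,-.14,.06),(-.07,-.119,.063),(.049,0,.116)]
P=[top(118,24),top(450,485),top(42,410),top(515,92),top(436,386),top(290,175)]
Cs=[(-.135,-.14,.06),(.049,0,.116),(-.07,-.119,.063)];Ps=[sd(40,262),sd(341,77),sd(136,243)]
def w(q,c):
    c=np.array(c);a=q[2];return np.c_[q[0]+c[:,0]*np.cos(a)-c[:,1]*np.sin(a),q[1]+c[:,0]*np.sin(a)+c[:,1]*np.cos(a),c[:,2]]
f=lambda q:np.r_[(proj("top",w(q,C))-P).ravel(),(proj("side",w(q,Cs))-Ps).ravel()]
r=least_squares(f,[.4,.05,-.2],loss='soft_l1');q=r.x;print(q,np.round(r.fun if 0 else f(q),1))
for n,c in dict(knob=(.049,0,.116),spindle=(.09,0,.06),tip=(-.075,0,.116),stud=(-.07,.119,.06)).items():print(n,w(q,[c]).round(4))
print("knob px",px("top",*top(290,175),.116),"side",px("side",*sd(341,77),.116))
print("grip px",px("top",*top(256,361),.116),"side",px("side",*sd(158,74),.116))
print("stud tip",px("top",*top(74,323),.08),px("side",*sd(203,33),.08))
for n,p in dict(wrench=(385,190),roller=(480,251),bracket=(145,290)).items():print(n,px("top",*p,.02))
print(R.from_rotvec(sense()["ee_rot"]).as_matrix().round(3))
E
```

```text
[ 0.53470969  0.0740071  -0.18415403] [-1.2 -1.8  0.5 -0.  -1.2  0.4  1.2 -1.   0.4 -0.9 -0.1 -1.7 -4.4 -0.
 -1.2  0.2 -1.5 -0.2]
knob [[0.5829 0.065  0.116 ]]
spindle [[0.6232 0.0575 0.06  ]]
tip [[0.461  0.0877 0.116 ]]
stud [[0.4877 0.2038 0.06  ]]
knob px [0.57856039 0.06487899 0.116     ] side [0.58618775 0.06555127 0.116     ]
grip px [0.4591464 0.0871856 0.116    ] side [0.46582404 0.08429414 0.116     ]
stud tip [0.4856137 0.2091268 0.08     ] [0.4946298  0.19591801 0.08      ]
wrench [ 0.75139789 -0.23397533  0.02      ]
roller [ 0.57603326 -0.49648639  0.02      ]
bracket [0.47767742 0.4338569  0.02      ]
[[-0.967  0.255 -0.001]
 [ 0.255  0.967 -0.002]
 [ 0.    -0.002 -1.   ]]
```

{"method": "play_rows", "body": {
  "plan": [-0.5,-0.3,0,0,0,0,1,-1.3,-0.8,0,0,0,0,1,-2.2,-1.35,0,0,0,0,1,-3.0,-1.85,0,0,0,0,1,-3.8,-2.35,0,0,0,0,1]
}}

```text
clock: 0.6
tcp_pos: [0.2948, 0.368, 0.205]
ee_rot: [-0.403, -3.115, 0.001]
contact_force: [1.5, 0.2, 0.4]
grip_width: 1.005
grasp_force: 0.0
```

{"method": "play_rows", "body": {
  "plan": [-0.8,-0.5,0,0,0,0,1,-1.6,-1.0,0,0,0,0,1,-2.4,-1.5,0,0,0,0,1,-3.2,-2.0,0,0,0,0,1,-4.0,-2.5,0,0,0,0,1]
}}

```text
clock: 1.1
tcp_pos: [0.4563, 0.1962, 0.2051]
ee_rot: [-0.404, -3.115, -0.0]
contact_force: [1.2, 0.4, -0.3]
grip_width: 1.002
grasp_force: 0.0
```

{"method": "play_rows", "body": {
  "plan": [-0.8,-0.5,0.2,0,0,0,1,-1.6,-1.0,0.5,0,0,0,1,-2.2,-1.4,0.8,0,0,0,1,-2.8,-1.75,1.0,0,0,0,1,-3.1,-1.9,1.1,0,0,0,1]
}}

```text
clock: 1.6
tcp_pos: [0.5816, 0.0642, 0.1481]
ee_rot: [-0.408, -3.112, 0.001]
contact_force: [-1.2, 0.8, 0.3]
grip_width: 1.0
grasp_force: 0.0
```

```bash
cat >> h.py <<'E'
def to(*p):
    s=sense();M=R.from_rotvec(s["ee_rot"]).as_matrix()
    print("tcp",np.round(s["tcp_pos"],4),"t",s["clock"],"F",np.round(s["contact_force"],2),"shift units",np.round(M.T@(np.array(p)-s["tcp_pos"])/.05,2),"toolx",M[:,0].round(3),"z",M[:,2].round(3))
E
python3 -c "
from h import *
to(.582,.065,.088)"
```

```text
tcp [0.5816 0.0642 0.1481] t 1.6 F [-1.21  0.82  0.26] shift units [-0.01  0.02  1.2 ] toolx [-0.966  0.258  0.003] z [-0.004 -0.    -1.   ]
```

{"method": "play_rows", "body": {
  "plan": [0,0,0.3,0,0,0,1,0,0,0.6,0,0,0,1,0,0,0.9,0,0,0,1,0,0,1.1,0,0,0,1,0,0,1.1,0,0,0,0.6],
  "squeeze": 30
}}

```text
clock: 2.1
tcp_pos: [0.5791, 0.0676, 0.0931]
ee_rot: [-0.401, -3.112, 0.001]
contact_force: [-0.1, -0.1, -0.2]
grip_width: 0.946
grasp_force: 0.0
```

{"method": "play_rows", "body": {
  "plan": [0,0,0,0,0,0,0.1,0,0,0,0,0,0,0.1,0,0,0,0,0,0,0.1,0,0,0,0,0,0,0.1,0,0,0,0,0,0,0.1],
  "squeeze": 30
}}

```text
clock: 2.6
tcp_pos: [0.5815, 0.0665, 0.0959]
ee_rot: [0.404, 3.115, 0.0]
contact_force: [-0.1, 0.5, -0.6]
grip_width: 0.524
grasp_force: 0.0
```

{"method": "play_rows", "body": {
  "plan": [0,0,0.13,0,0,0,0.5,0,0,0.13,0,0,0,0.2,0,0,0.13,0,0,0,0.1,0,0,0.13,0,0,0,0.1,0,0,0.13,0,0,0,0.1],
  "squeeze": 30
}}

```text
clock: 3.1
tcp_pos: [0.5811, 0.0665, 0.0888]
ee_rot: [-0.404, -3.115, 0.0]
contact_force: [-0.3, -0.5, -0.8]
grip_width: 0.293
grasp_force: 30.0
```

{"method": "play_rows", "body": {
  "plan": [0,0,0,0,0,0,0.1,0,0,0,0,0,0,0.1,0,0,0,0,0,0,0.1,0,0,0,0,0,0,0.1,0,0,0,0,0,0,0.1],
  "squeeze": 30
}}

```text
clock: 3.6
tcp_pos: [0.5811, 0.0665, 0.0888]
ee_rot: [-0.404, -3.115, 0.0]
contact_force: [0.6, 0.4, -2.5]
grip_width: 0.29
grasp_force: 30.0
```

{"method": "play_rows", "body": {
  "plan": [0,0,-0.1,0,0,0,0.1,0,0,-0.4,0,0,0,0.1,0,0,-0.8,0,0,0,0.1,0,0,-1.3,0,0,0,0.1,0,0,-1.7,0,0,0,0.1]
}}

```text
clock: 4.1
tcp_pos: [0.5815, 0.0667, 0.1765]
ee_rot: [0.403, 3.114, 0.001]
contact_force: [0.4, -0.6, -3.9]
grip_width: 0.292
grasp_force: 30.0
```

{"method": "play_rows", "body": {
  "plan": [0,-0.1,-0.2,0,0,0,0.1,0,-0.4,-0.3,0,0,0,0.1,0.1,-0.8,-0.3,0,0,0,0.1,0.1,-1.3,-0.3,0,0,0,0.1,0.2,-1.9,-0.3,0,0,0,0.1]
}}

```text
clock: 4.6
tcp_pos: [0.5462, -0.0242, 0.1877]
ee_rot: [-0.403, -3.113, 0.001]
contact_force: [-0.1, 0.0, -4.4]
grip_width: 0.289
grasp_force: 30.0
```

{"method": "play_rows", "body": {
  "plan": [0,-0.6,0,0,0,0,0.1,0.1,-1.2,0,0,0,0,0.1,0.1,-1.8,0,0,0,0,0.1,0.2,-2.4,0,0,0,0,0.1,0.2,-3.0,0,0,0,0,0.1]
}}

```text
clock: 5.1
tcp_pos: [0.4971, -0.1669, 0.1879]
ee_rot: [-0.405, -3.113, -0.0]
contact_force: [1.4, 0.6, -4.5]
grip_width: 0.295
grasp_force: 30.0
```

{"method": "play_rows", "body": {
  "plan": [0,-0.6,0,0,0,0,0.1,0.1,-1.2,0,0,0,0,0.1,0.1,-1.8,0,0,0,0,0.1,0.2,-2.3,0,0,0,0,0.1,0.2,-2.6,0,0,0,0,0.1]
}}

```text
clock: 5.6
tcp_pos: [0.4542, -0.2904, 0.1879]
ee_rot: [-0.408, -3.112, -0.001]
contact_force: [0.4, 0.8, -5.0]
grip_width: 0.294
grasp_force: 30.0
```

```bash
python3 -c "
from h import *
to(.45,-.29,.02)
cv2.imwrite('pics/t2.png',cv2.resize(cams.capture('top')[150:350,180:520,::-1],None,fx=2.3,fy=2.3,interpolation=cv2.INTER_CUBIC))"
```

```text
tcp [ 0.4542 -0.2904  0.1879] t 5.6 F [ 0.39  0.81 -5.03] shift units [ 0.07 -0.01  3.36] toolx [-0.966  0.258  0.003] z [-0.003  0.001 -1.   ]
```

View pics/t2.png

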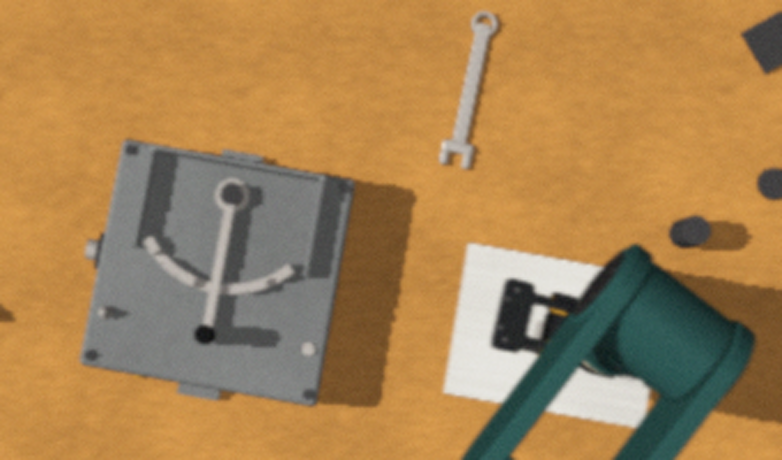

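The lid is level in the gripper over clear bench (crop 445–700 × 243–425), with the roller at (690,232) clear of it. The quadrant arc is visible from (150,243) to (293,272). Now I lower the lid.

{"method": "play_rows", "body": {
  "plan": [0,0,0.3,0,0,0,0.1,0,0,0.8,0,0,0,0.1,0,0,1.4,0,0,0,0.1,0,0,1.9,0,0,0,0.1,0,0,2.3,0,0,0,0.1]
}}

```text
clock: 6.15
tcp_pos: [0.4557, -0.2858, 0.0705]
ee_rot: [-0.401, -3.113, -0.005]
contact_force: [0.2, 0.8, -4.0]
grip_width: 0.291
grasp_force: 30.0
```

{"method": "play_rows", "body": {
  "plan": [0,0,0.3,0,0,0,0.1,0,0,0.6,0,0,0,0.1,0,0,0.8,0,0,0,0.1,0,0,0.9,0,0,0,0.1,0,0,0.95,0,0,0,0.1]
}}

```text
clock: 6.65
tcp_pos: [0.4567, -0.2884, 0.0263]
ee_rot: [0.404, 3.115, 0.0]
contact_force: [0.6, -0.0, -5.0]
grip_width: 0.29
grasp_force: 30.0
```

{"method": "play_rows", "body": {
  "plan": [0,0,0.03,0,0,0,0.1,0,0,0.06,0,0,0,0.1,0,0,0.09,0,0,0,0.1,0,0,0.12,0,0,0,0.1,0,0,0.13,0,0,0,0.1]
}}

```text
clock: 7.15
tcp_pos: [0.4565, -0.2884, 0.0199]
ee_rot: [0.404, 3.115, 0.0]
contact_force: [-0.0, -0.5, -4.4]
grip_width: 0.289
grasp_force: 30.0
```

Still carrying the lid's weight with about 3 mm to go, so I go on in small steps.

{"method": "play_rows", "body": {
  "plan": [0,0,0.02,0,0,0,0.1,0,0,0.03,0,0,0,0.1,0,0,0.045,0,0,0,0.1,0,0,0.06,0,0,0,0.1,0,0,0.06,0,0,0,0.1]
}}

```text
clock: 7.65
tcp_pos: [0.4565, -0.2884, 0.0168]
ee_rot: [-0.404, -3.115, -0.0]
contact_force: [0.8, 0.6, -4.3]
grip_width: 0.287
grasp_force: 30.0
```

{"method": "play_rows", "body": {
  "plan": [0,0,0.01,0,0,0,0.1,0,0,0.02,0,0,0,0.1,0,0,0.03,0,0,0,0.1,0,0,0.04,0,0,0,0.1,0,0,0.04,0,0,0,0.1]
}}

```text
clock: 8.15
tcp_pos: [0.4566, -0.2884, 0.0167]
ee_rot: [0.404, 3.115, -0.0]
contact_force: [-4.2, 3.8, 6.0]
grip_width: 0.291
grasp_force: 30.0
```

The bench is now carrying the lid, so I release it.

{"method": "play_rows", "body": {
  "plan": [0,0,0,0,0,0,0.4,0,0,0,0,0,0,0.7,0,0,0,0,0,0,0.9,0,0,0,0,0,0,0.9,0,0,0,0,0,0,0.9]
}}

```text
clock: 8.65
tcp_pos: [0.4567, -0.2885, 0.0148]
ee_rot: [0.404, 3.115, 0.0]
contact_force: [-0.1, -0.4, -0.5]
grip_width: 0.68
grasp_force: 0.0
```

{"method": "play_rows", "body": {
  "plan": [0,0,-0.1,0,0,0,0.9,0,0,-0.5,0,0,0,0.9,0,0,-1.1,0,0,0,0.9,0,0,-1.9,0,0,0,0.9,0,0,-2.8,0,0,0,0.9]
}}

```text
clock: 9.15
tcp_pos: [0.4558, -0.2878, 0.1554]
ee_rot: [-0.404, -3.113, -0.002]
contact_force: [0.2, -0.3, 0.0]
grip_width: 0.899
grasp_force: 0.0
```

```bash
python3 -c "
from h import *
to(.461,.087,.18)
print(proj('top',[[.4566,-.2884,.044],[.6232,.0575,.06]]))
im=cams.capture('top')[:,:,::-1]
cv2.imwrite('pics/full.png',im)
cv2.imwrite('pics/t3.png',cv2.resize(im[210:305,230:325],None,fx=6,fy=6,interpolation=cv2.INTER_CUBIC))"
```

```text
tcp [ 0.4558 -0.2878  0.1554] t 9.15 F [ 0.2  -0.26  0.04] shift units [ 1.81  7.28 -0.48] toolx [-0.967  0.255  0.002] z [-0.002  0.002 -1.   ]
[[409.3183476  294.78378782]
 [281.13890139 234.30295596]]
```

View pics/t3.png

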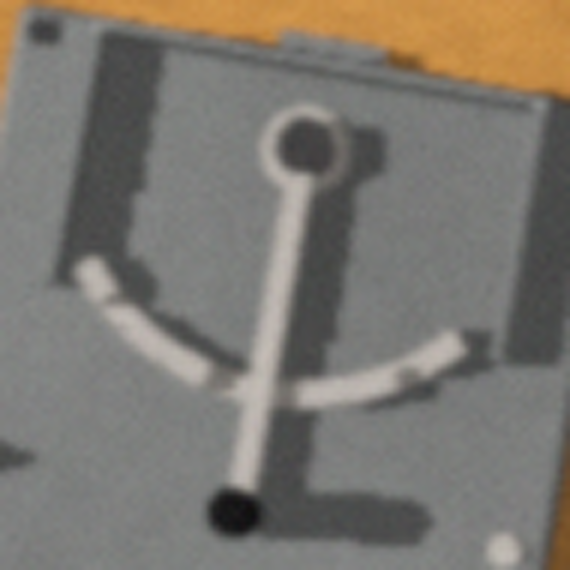

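The quadrant is exposed. The stud-side notch is the dark spot at crop (112,303), the other notch is at (410,378), the spindle top is at (306,147) and the grip is at (235,512). Now the angles.

```bash
python3 - <<'E'
from h import *
c=lambda x,y:(x/6+230-.4,y/6+210-.4)
L=px("top",*c(112,303),.072);Rr=px("top",*c(410,378),.072);g=px("top",*c(235,512),.116)
gl=px("top",*c(222,380),.072);gr=px("top",*c(285,394),.072)
e1=px("top",*c(88,268),.074);e2=px("top",*c(458,345),.074)
S=np.array([.6232,.0575])
for S in ([.6232,.0575],px("top",*c(306,147),.085)[:2]):
  S=np.array(S);print("S",S)
  for n,p in dict(L=L,R=Rr,gl=gl,gr=gr,grip=g,e1=e1,e2=e2).items():
    d=S-p[:2];print(n,p[:2].round(4),"r",np.hypot(*d).round(4),"ang",np.arctan2(d[1],d[0]).round(4))
E
```

```text
S [0.6232 0.0575]
L [0.5533 0.1449] r 0.1119 ang -0.8959
R [0.5187 0.0129] r 0.1136 ang 0.4029
gl [0.5186 0.0962] r 0.1115 ang -0.3542
gr [0.5122 0.0683] r 0.1116 ang -0.0971
grip [0.46   0.0878] r 0.166 ang -0.1834
e1 [0.5688 0.1553] r 0.1119 ang -1.0633
e2 [ 0.533  -0.0085] r 0.1118 ang 0.6311
S [0.62059263 0.0579373 ]
L [0.5533 0.1449] r 0.1099 ang -0.912
R [0.5187 0.0129] r 0.1114 ang 0.4157
gl [0.5186 0.0962] r 0.1089 ang -0.3587
gr [0.5122 0.0683] r 0.1089 ang -0.0954
grip [0.46   0.0878] r 0.1634 ang -0.1837
e1 [0.5688 0.1553] r 0.1103 ang -1.0821
e2 [ 0.533  -0.0085] r 0.11 ang 0.6483
```

{"method": "play_rows", "body": {
  "plan": [0.1,0.3,-0.1,0,0,0,0.8,0.3,1.1,-0.3,0,0,0,0.7,0.5,2.0,-0.5,0,0,0,0.6,0.7,2.9,-0.5,0,0,0,0.6,0.9,3.8,-0.5,0,0,0,0.6]
}}

```text
clock: 9.7
tcp_pos: [0.4604, -0.0907, 0.179]
ee_rot: [-0.404, -3.114, -0.002]
contact_force: [0.4, 0.4, -0.0]
grip_width: 0.604
grasp_force: 0.0
```

{"method": "play_rows", "body": {
  "plan": [0.2,0.9,0,0,0,0,0.6,0.4,1.8,0,0,0,0,0.6,0.6,2.6,0,0,0,0,0.6,0.8,3.2,0,0,0,0,0.6,0.9,3.5,0,0,0,0,0.6]
}}

```text
clock: 10.2
tcp_pos: [0.4607, 0.0907, 0.1784]
ee_rot: [-0.398, -3.113, -0.001]
contact_force: [-0.3, -0.6, 0.2]
grip_width: 0.598
grasp_force: 0.0
```

```bash
python3 -c "
from h import *
to(.46,.0878,.088)"
```

```text
tcp [0.4607 0.0907 0.1784] t 10.2 F [-0.26 -0.64  0.22] shift units [-0.01 -0.06  1.81] toolx [-0.968  0.251  0.003] z [-0.003  0.001 -1.   ]
```

{"method": "play_rows", "body": {
  "plan": [0,0,0.3,0,0,0,0.6,0,0,0.8,0,0,0,0.6,0,0,1.3,0,0,0,0.6,0,0,1.65,0,0,0,0.6,0,0,1.8,0,0,0,0.6]
}}

```text
clock: 10.7
tcp_pos: [0.4596, 0.0879, 0.0864]
ee_rot: [-0.402, -3.109, 0.001]
contact_force: [0.0, -1.1, 0.1]
grip_width: 0.601
grasp_force: 0.0
```

{"method": "play_rows", "body": {
  "plan": [0,0,0,0,0,0,0.3,0,0,0,0,0,0,0.1,0,0,0,0,0,0,0.1,0,0,0,0,0,0,0.1,0,0,0,0,0,0,0.1],
  "squeeze": 20
}}

```text
clock: 11.2
tcp_pos: [0.4632, 0.0876, 0.0909]
ee_rot: [0.404, 3.114, 0.001]
contact_force: [1.4, 0.8, 0.3]
grip_width: 0.228
grasp_force: 20.0
```

{"method": "play_rows", "body": {
  "plan": [0,0,0,0,0,0,0.1,0,0,0,0,0,0,0.1,0,0,0,0,0,0,0.1,0,0,0,0,0,0,0.1,0,0,0,0,0,0,0.1],
  "squeeze": 20
}}

```text
clock: 11.7
tcp_pos: [0.463, 0.0875, 0.0902]
ee_rot: [0.404, 3.114, 0.0]
contact_force: [0.8, -0.0, 0.7]
grip_width: 0.228
grasp_force: 20.0
```

{"method": "play_rows", "body": {
  "plan": [0,0,-0.08,0,0,0,0.1,0,0,-0.18,0,0,0,0.1,0,0,-0.28,0,0,0,0.1,0,0,-0.38,0,0,0,0.1,0,0,-0.4,0,0,0,0.1],
  "squeeze": 20
}}

```text
clock: 12.2
tcp_pos: [0.4661, 0.0864, 0.11]
ee_rot: [0.404, 3.107, -0.001]
contact_force: [12.4, -2.2, -8.9]
grip_width: 0.231
grasp_force: 20.0
```

```bash
python3 -c "
from h import *
s=sense();p=s['tcp_pos'];S=np.array([.622,.0577]);print(p[:2]-S,np.hypot(*(p[:2]-S)),s['grip_width'])
M=R.from_rotvec(s['ee_rot']).as_matrix()
r=np.hypot(*(p[:2]-S));th0=np.arctan2(*(S-p[:2])[::-1]);print(th0)
for th in (-.25,-.35,-.45,-.55,-.65,-.72,-.78,-.885):
  q=np.r_[S-r*np.array([np.cos(th),np.sin(th)]),p[2]];print(th,(M.T@(q-p)/.05).round(2),'rot',round((th0-th)/np.radians(5),2))
to(*p)"
```

```text
[-0.15593239  0.0287442 ] 0.15855957389675138 0.23129428895069287
-0.182291174694887
-0.25 [ 0.01  0.21 -0.  ] rot 0.78
-0.35 [-0.    0.53  0.  ] rot 1.92
-0.45 [-0.05  0.85  0.  ] rot 3.07
-0.55 [-0.12  1.15  0.  ] rot 4.21
-0.65 [-0.23  1.45  0.  ] rot 5.36
-0.72 [-0.32  1.65  0.  ] rot 6.16
-0.78 [-0.41  1.82  0.  ] rot 6.85
-0.885 [-0.59  2.1   0.01] rot 8.05
tcp [0.4661 0.0864 0.11  ] t 12.2 F [12.37 -2.22 -8.94] shift units [0. 0. 0.] toolx [-0.967  0.256 -0.008] z [ 0.008 -0.002 -1.   ]
```

{"method": "play_rows", "body": {
  "plan": [-0.08,0.1,0,0,0,0.4,0.1,-0.08,0.4,0,0,0,1.4,0.1,-0.12,0.75,0,0,0,2.7,0.1,-0.2,1.1,0,0,0,4.0,0.1,-0.27,1.36,0,0,0,5.0,0.1],
  "squeeze": 20
}}

```text
clock: 12.7
tcp_pos: [0.4916, 0.15, 0.1081]
ee_rot: [-1.072, -2.949, 0.005]
contact_force: [1.8, -1.4, -4.5]
grip_width: 0.225
grasp_force: 20.0
```

```bash
cat >> h.py <<'E'
S=np.array([.622,.0577])
def lev():
    s=sense();p=s['tcp_pos'];M=R.from_rotvec(s['ee_rot']).as_matrix()
    r=np.hypot(*(p[:2]-S));t0=np.arctan2(*(S-p[:2])[::-1]);f=np.array(s['contact_force'])
    rad=np.array([-np.cos(t0),-np.sin(t0),0]);tan=np.array([np.sin(t0),-np.cos(t0),0])*-1
    print('t',s['clock'],'p',np.round(p,4),'r',r.round(4),'th',t0.round(4),'Frad',(f@rad).round(1),'Ftan(studward)',(f@tan).round(1),'Fz',f[2].round(1),'w',s['grip_width'],'tooly yaw',np.arctan2(M[0,1],M[1,1]).round(3))
    for th in (-.7,-.76,-.8,-.84,-.86,-.88,-.9,-.92,-.94):
        q=np.r_[S-.159*np.array([np.cos(th),np.sin(th)]),p[2]];print(th,(M.T@(q-p)/.05).round(2),'rot',round((t0-th)/np.radians(5),2))
E
python3 -c "
from h import *
lev()"
```

```text
t 12.7 p [0.4916 0.15   0.1081] r 0.1598 th -0.6158 Frad -2.2 Ftan(studward) -0.1 Fz -4.5 w 0.2246582030496133 tooly yaw 0.697
-0.7 [-0.    0.27 -0.  ] rot 0.97
-0.76 [-0.01  0.46 -0.  ] rot 1.65
-0.8 [-0.02  0.59 -0.  ] rot 2.11
-0.84 [-0.04  0.71 -0.  ] rot 2.57
-0.86 [-0.05  0.78 -0.  ] rot 2.8
-0.88 [-0.06  0.84 -0.  ] rot 3.03
-0.9 [-0.07  0.9  -0.  ] rot 3.26
-0.92 [-0.08  0.96 -0.  ] rot 3.49
-0.94 [-0.1   1.02 -0.  ] rot 3.72
```

{"method": "play_rows", "body": {
  "plan": [0,0.15,0,0,0,0.6,0.1,0,0.35,0,0,0,1.3,0.1,-0.02,0.55,0,0,0,2.0,0.1,-0.03,0.67,0,0,0,2.4,0.1,-0.03,0.67,0,0,0,2.4,0.1],
  "squeeze": 20
}}

```text
clock: 13.2
tcp_pos: [0.5137, 0.1756, 0.1082]
ee_rot: [-1.367, -2.822, 0.003]
contact_force: [-1.8, 3.3, -3.1]
grip_width: 0.229
grasp_force: 20.0
```

{"method": "play_rows", "body": {
  "plan": [0.01,0,0.03,0,0,0,0.1,0.03,0,0.08,0,0,0,0.1,0.03,0,0.1,0,0,0,0.1,0.03,0,0.1,0,0,0,0.29,0.03,0,0.1,0,0,0,0.29],
  "squeeze": 20
}}

```text
clock: 13.7
tcp_pos: [0.5156, 0.1748, 0.1058]
ee_rot: [1.371, 2.823, 0.0]
contact_force: [-0.4, 0.1, 0.4]
grip_width: 0.286
grasp_force: 0.0
```

```bash
python3 -c "
from h import *
lev()
im=cams.capture('top')[:,:,::-1];cv2.imwrite('pics/full4.png',im)
b=cams.capture('side')[:,:,::-1]
z=lambda a:cv2.resize(a,(400,380),interpolation=cv2.INTER_CUBIC)
cv2.imwrite('pics/t4.png',np.hstack([z(im[215:310,220:320]),z(b[180:275,220:320])]))"
```

```text
t 13.7 p [0.5156 0.1748 0.1058] r 0.1582 th -0.8336 Frad 0.4 Ftan(studward) -0.3 Fz 0.4 w 0.28601912262114865 tooly yaw 0.904
-0.7 [-0.04 -0.42 -0.  ] rot -1.53
-0.76 [-0.01 -0.23 -0.  ] rot -0.84
-0.8 [ 0.01 -0.11 -0.  ] rot -0.38
-0.84 [ 0.02  0.02 -0.  ] rot 0.07
-0.86 [0.02 0.08 0.  ] rot 0.3
-0.88 [0.02 0.15 0.  ] rot 0.53
-0.9 [0.02 0.21 0.  ] rot 0.76
-0.92 [0.02 0.27 0.  ] rot 0.99
-0.94 [0.02 0.34 0.  ] rot 1.22
```

View pics/t4.png

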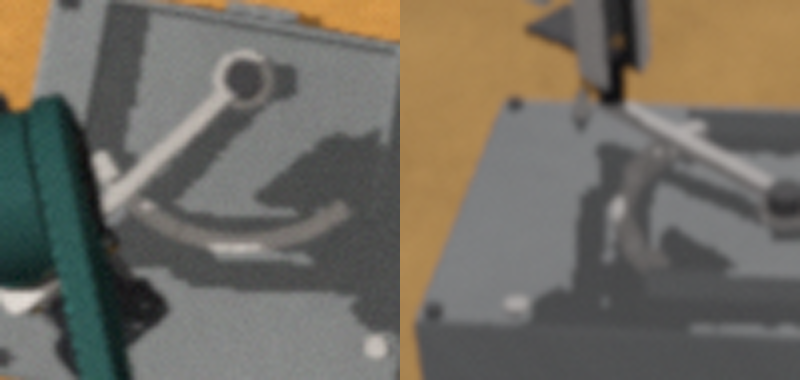

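The lever lies on the quadrant's teeth, loosely caged by the fingers: bar at crop-left (110,205), with the stud just beyond it at crop-right (580,115). I lower the fingers slightly and sweep toward the stud in small steps, feeling for the notch.

{"method": "play_rows", "body": {
  "plan": [0,0,0.05,0,0,0,0.29,0,0,0.13,0,0,0,0.29,0,0.01,0.13,0,0,0,0.29,0,0.02,0.13,0,0,0,0.29,0,0.03,0.13,0,0,0,0.29]
}}

```text
clock: 14.3
tcp_pos: [0.5159, 0.1767, 0.0985]
ee_rot: [1.371, 2.826, 0.0]
contact_force: [0.3, 0.8, -0.0]
grip_width: 0.292
grasp_force: 0.0
```

{"method": "play_rows", "body": {
  "plan": [0,0.01,0,0,0,0,0.29,0,0.02,0,0,0,0,0.29,0,0.03,0,0,0,0,0.29,0,0.04,0,0,0,0,0.29,0,0.05,0,0,0,0,0.29]
}}

```text
clock: 14.8
tcp_pos: [0.5173, 0.1782, 0.0983]
ee_rot: [-1.371, -2.825, 0.001]
contact_force: [-2.0, -1.4, 0.4]
grip_width: 0.291
grasp_force: 1.5
```

```bash
python3 -c "
from h import *
lev()"|head -1
```

```text
t 14.8 p [0.5173 0.1782 0.0983] r 0.1596 th -0.8554 Frad 0.2 Ftan(studward) -2.4 Fz 0.4 w 0.2912218866828673 tooly yaw 0.904
```

{"method": "play_rows", "body": {
  "plan": [0,0.01,0,0,0,0,0.29,0,0.02,0,0,0,0,0.29,0,0.03,0,0,0,0,0.29,0,0.04,0,0,0,0,0.29,0,0.04,0,0,0,0,0.29]
}}

```text
clock: 15.3
tcp_pos: [0.5195, 0.1796, 0.0983]
ee_rot: [1.371, 2.826, 0.0]
contact_force: [-1.0, -0.4, -1.0]
grip_width: 0.292
grasp_force: 0.9
```

{"method": "play_rows", "body": {
  "plan": [0,0.01,0,0,0,0,0.29,0,0.02,0,0,0,0,0.29,0,0.03,0,0,0,0,0.29,0,0.04,0,0,0,0,0.29,0,0.04,0,0,0,0,0.29]
}}

```text
clock: 15.8
tcp_pos: [0.5214, 0.1808, 0.0988]
ee_rot: [1.371, 2.825, 0.001]
contact_force: [-0.0, -0.4, -0.6]
grip_width: 0.288
grasp_force: 0.1
```

```bash
python3 -c "
from h import *
lev()"|head -1
```

```text
t 15.8 p [0.5214 0.1808 0.0988] r 0.1589 th -0.8857 Frad -0.3 Ftan(studward) -0.2 Fz -0.6 w 0.287718667505584 tooly yaw 0.904
```

{"method": "play_rows", "body": {
  "plan": [0,0.01,0,0,0,0,0.29,0,0.02,0,0,0,0,0.29,0,0.03,0,0,0,0,0.29,0,0.04,0,0,0,0,0.29,0,0.04,0,0,0,0,0.29]
}}

```text
clock: 16.3
tcp_pos: [0.5224, 0.1818, 0.0985]
ee_rot: [-1.372, -2.826, 0.0]
contact_force: [-1.0, -0.8, 0.3]
grip_width: 0.288
grasp_force: 0.6
```

{"method": "play_rows", "body": {
  "plan": [0,0.01,0,0,0,0,0.29,0,0.02,0,0,0,0,0.29,0,0.03,0,0,0,0,0.29,0,0.04,0,0,0,0,0.29,0,0.04,0,0,0,0,0.29]
}}

```text
clock: 16.8
tcp_pos: [0.5229, 0.1823, 0.0983]
ee_rot: [-1.371, -2.825, 0.005]
contact_force: [-5.6, -3.5, 2.7]
grip_width: 0.291
grasp_force: 3.1
```

The force has risen and the tool has stalled, so the lever is probably in the notch. I centre the fingers, open them, retreat upward and look.

{"method": "play_rows", "body": {
  "plan": [0,-0.06,0,0,0,0,0.29,0,-0.1,0,0,0,0,0.4,0,-0.1,0,0,0,0,0.6,0,-0.1,-0.05,0,0,0,0.7,0,-0.1,-0.2,0,0,0,0.7]
}}

```text
clock: 17.3
tcp_pos: [0.5198, 0.1802, 0.108]
ee_rot: [-1.371, -2.825, 0.001]
contact_force: [0.5, -0.9, 0.6]
grip_width: 0.595
grasp_force: 0.0
```

{"method": "play_rows", "body": {
  "plan": [0,0,-0.4,0,0,0,0.7,0,0,-1.2,0,0,0,0.7,0,0,-2.0,0,0,0,0.7,0,-0.6,-2.4,0,0,0,0.7,0,-1.4,-2.5,0,0,0,0.7]
}}

```text
clock: 17.8
tcp_pos: [0.4669, 0.1372, 0.2377]
ee_rot: [1.367, 2.822, 0.007]
contact_force: [-0.3, -0.6, 1.4]
grip_width: 0.699
grasp_force: 0.0
```

{"method": "play_rows", "body": {
  "plan": [0,-0.8,0,0,0,0,0.7,0,-1.7,0,0,0,0,0.7,0,-2.6,0,0,0,0,0.7,0,-3.3,0,0,0,0,0.7,0,-3.5,0,0,0,0,0.7]
}}

```text
clock: 18.3
tcp_pos: [0.3263, 0.0274, 0.2348]
ee_rot: [1.373, 2.822, 0.002]
contact_force: [0.2, 0.2, 0.2]
grip_width: 0.699
grasp_force: 0.0
```

```bash
python3 -c "
from h import *
im=cams.capture('top')[:,:,::-1];b=cams.capture('side')[:,:,::-1]
cv2.imwrite('pics/f5t.png',im);cv2.imwrite('pics/f5s.png',b)
z=lambda a:cv2.resize(a,(400,400),interpolation=cv2.INTER_CUBIC)
cv2.imwrite('pics/t5.png',np.hstack([z(im[220:300,220:300]),z(b[190:270,225:305])]))
for th in(-.86,-.89,-.92):
  q=np.r_[S-.165*np.array([np.cos(th),np.sin(th)])]
  for h in(.116,.128): print(th,h,((proj('top',[[*q,h]])-[220,220])*5).round(),((proj('side',[[*q,h]])-[225,190])*5).round())
"
```

```text
-0.86 0.116 [[ 59. 270.]] [[235.  21.]]
-0.86 0.128 [[ 56. 269.]] [[233.   2.]]
-0.89 0.116 [[ 53. 263.]] [[241.  18.]]
-0.89 0.128 [[ 49. 262.]] [[240.  -1.]]
-0.92 0.116 [[ 47. 255.]] [[248.  14.]]
-0.92 0.128 [[ 43. 254.]] [[247.  -4.]]
```

View pics/t5.png

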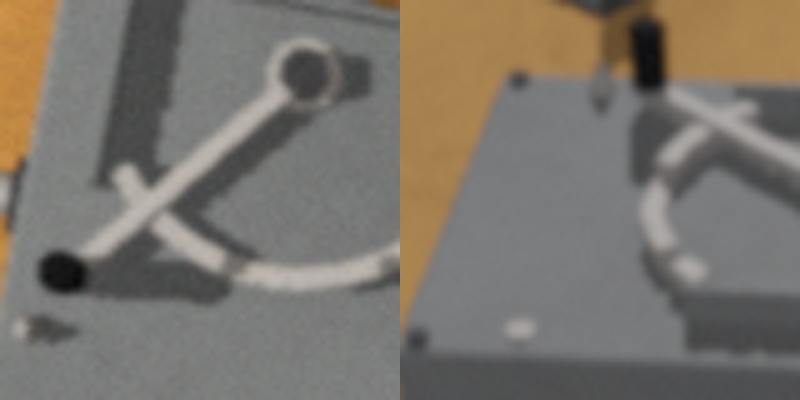

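The top view shows the grip at crop (62,272), near the stud at (25,325). The side view shows the grip top at about (645,22), which matches "down" (predicted row ≈20, against ≈0 if it were up on the teeth). I'll check the height more finely against the first picture, where the lever was known to be down.

```bash
python3 -c "
from h import *
def edge(f,n,z,box,th):
  im=cv2.imread(f)[box[1]:box[3],box[0]:box[2]].max(2);im=cv2.resize(im,None,fx=4,fy=4,interpolation=cv2.INTER_CUBIC)
  k,l,s,c=cv2.connectedComponentsWithStats((im<55).astype(np.uint8));i=1+np.argmax(s[1:,4])
  print(f,n,'cx',c[i][0]/4+box[0],'top',s[i][1]/4+box[1],'bot',(s[i][1]+s[i][3])/4+box[1])
  q=S-.165*np.array([np.cos(th),np.sin(th)])
  print('  pred top centre/base',proj(n,[[*q,z],[*q,z-.04]]).round(1).tolist())
edge('pics/side1.png','side',.116,(245,205,265,235),-.184)
for t in(-.86,-.885): edge('pics/f5s.png','side',.116,(265,190,285,212),t)
edge('pics/top1.png','top',.116,(255,285,285,305),-.184)
for t in(-.86,-.885):edge('pics/f5t.png','top',.116,(225,265,240,285),t)
im=cv2.imread('pics/f5t.png');print(proj('top',[[.4566,-.2884,.044]]))
x=cv2.imread('pics/f5t.png')[150:400,335:470];x=cv2.resize(x,(297,550));y=cv2.resize(cv2.imread('pics/f5s.png')[200:450,150:390],(500,550));cv2.imwrite('pics/lid.png',np.hstack([x,y]))
"
```

```text
pics/side1.png side cx 255.05408472012104 top 213.25 bot 227.5
  pred top centre/base [[252.2, 212.9], [253.5, 225.6]]
pics/f5s.png side cx 274.3940909090909 top 194.25 bot 208.25
  pred top centre/base [[271.9, 194.1], [272.8, 206.3]]
pics/f5s.png side cx 274.3940909090909 top 194.25 bot 208.25
  pred top centre/base [[273.0, 193.6], [273.9, 205.8]]
pics/top1.png top cx 269.3696054254007 top 292.0 bot 299.25
  pred top centre/base [[268.7, 295.0], [269.7, 295.1]]
pics/f5t.png top cx 232.76073788546256 top 270.75 bot 278.5
  pred top centre/base [[231.7, 274.1], [233.8, 274.8]]
pics/f5t.png top cx 232.76073788546256 top 270.75 bot 278.5
  pred top centre/base [[230.7, 272.8], [232.8, 273.6]]
[[409.3183476  294.78378782]]
```

View pics/lid.png

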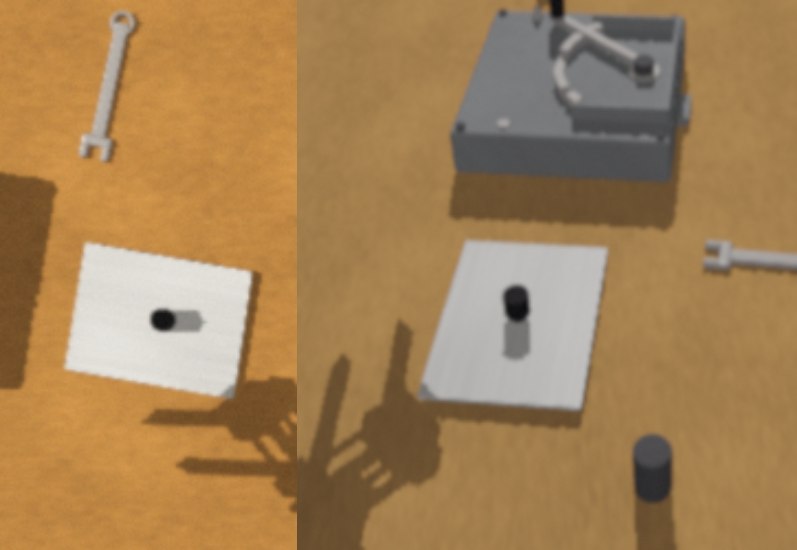

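The cover lies flat on the bench with its knob up. The grip height matches the lever's known down position to within about 1 mm, the bystanders have not moved, and the arm is clear.

```bash
python3 -c "
from station import job
print(job.sign_off())"
```

```text
the job is handed in; nothing more can be done
None
```

I handed the job in at about 18 s of the 72 s allowed: the cover is flat on the bench, knob up, and the lever is down in the notch by the pointed stud. The camera check put the grip within about 1 mm of its down height, and the wrench and roller looked unmoved; I did not re-check the bracket, and the sign-off returned no verdict.

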